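# Load the decorating wheel and latch its guard gate

### The arm

A 6-joint arm with a two-finger parallel gripper is mounted at the origin on the work surface. World frame = base frame: x ahead of the robot, y to its left, z up, the work surface at z = 0. Lengths are in m, angles in degrees, forces in N, time in s.
With the tool pointing down it reaches from about 0.4 to 0.825 m from the base axis. Payload 7 kg.
Tool frame: the origin (TCP) lies at the very end of the fingers, on their centre line; the grasp point (between the pads) lies 19 mm behind it; y points along the fingers, x is the direction in which the jaws open and shut, and the axes are right-handed (so a half turn about y gives the same grasp; the last joint's range is limited). The gripper opens to 88 mm and grips with 3 to 60 N. Pads are 19 mm wide; open, the fingers measure 130 mm over their backs; the gripper's body (78 mm by 193 mm) begins 47 mm behind the grasp point.
Start: joints at [-53.165, 20.546, 0.682, 0, -70.136, -16.507], TCP at [0.234, -0.633, 0.227] pointing down, gripper open.
Joint ranges: [-176.03, 176.03], [-82.01, 121.73], [-58.28, 71.71], [-173.87, 95.51], [-174.79, -0.11], [-173.66, 173.66]. Speed limits (degrees/s): [136.94, 136.94, 172.46, 180, 180, 180].

### API

Orientations are given as [roll, pitch, yaw] about the fixed x, y, z axes, in that order (R = Rz(yaw) Ry(pitch) Rx(roll)).
In Python, from plant import ctrl gives the robot as it stands.
- The arm moves only by the shell command python3 -m crank 'ROWS'. ROWS is JSON, a list that holds one entry, the list of rows, each a list of 5 numbers: the closure, from -1 (fully open) to 1 (shut), then the shift along the tool's x, y, z in mm, then the turn about the tool's y in rad. In form: [[[claw, x, y, z, turn], ...]]. A call has 1 to 12 rows; each row is the pose to reach, as a shift and turn from the pose commanded when the call began, along the tool's axes at that moment; what a row does not reach only later rows make up. A row lasts 1/8 s, in which the tool goes at most 62.5 mm and 10.7 degrees, less where a joint would pass 70% of its speed; a pose out of reach is approached as far as the arm can. A call with a gripper value outside its range is refused whole. The fingers move at their own pace and stop on an object; the grip force is fixed at half the most. Time passes only in rows, so rows that repeat a pose let the fingers close. It gives the time, the measured TCP pose, the force and the opening at its end, in the units of the state.
- ctrl.get_obs(): the state, without advancing time (a new reading comes with each control period).
- ctrl.snapshot(name): name is "side" or "top"; returns the picture (400x640x3 uint8, red, green, blue); there is no depth.
- ctrl.camera_model(name): a dict with "fx", "fy", "cx", "cy" (pixels), "origin" and "orientation" of the camera in the world. Camera axes: x right, y down, z forward; pixel columns grow to the right and rows downward; lengths in m; the calibration is good to about 2 mm. A picture is of the moment at which its call begins. camera_model takes no time and is no camera call.
- ctrl.close_job(): hands the job in, once; it reports no verdict.
Trained networks look in the newest picture that a camera, given by its name, has taken for a name from the list of things; names that differ only in an ending like _2 or _b are one class to them, and where a whole thing is asked for, a point or a joint stands for the part that bears it (a point fixed in the world has none). Each returns a list of dicts, best first, with "confidence" (0 to 1); they miss things now and then, are a little off and sometimes report something else, mostly with a low value. They report only what shows in the picture. A call takes as long as a camera call. They do not tell look-alikes from the thing itself.
- ctrl.find_in(camera, name): "extent" ([left, top, width, height] in pixels, round what is visible of it).
The state is a dict: "clock": time; "joint_pos": joint angles; "qvel": joint speeds; "tau": joint torques, N m; "tool_pos": TCP position; "orientation": TCP orientation; "force": force on the tool from outside, world axes, zero at the start; "moment": the same for the moment, N m; "opening": finger opening in m.
Only numpy, scipy, OpenCV 4.12 (cv2) and the standard library are available. Lean on these libraries where they do the work, as an engineer would, in place of code of your own. Each camera call takes 0.05 s, during which the arm holds its last target.

### The job

Set the painted conical lid down gently and upright in the middle of the wheel inside the guard and let go of it. Then push the open gate shut, gently and without slamming, until its sprung latch has ridden over the strike and snapped in, so that the gate stays shut when you let go. Leave the jar, the bowl and the brush pot where they stand.

Things in the scene. Friction and masses are not known exactly. Their poses are not given: they have to be found in the camera images.
- lid: The painted conical lid of unfired clay, white with black and blue bands, loose, standing upright on the bench: a cone 96 mm across at the foot and 32 mm across at 55 mm height, with a cylindrical knob 23 mm across above it up to 90 mm height. About 0.18 kg (differs). Origin: centre of its underside; z is its axis, upward.
- lid_knob (a point): The place to grip the lid: on its axis, in the middle of the knob, 78 mm above its underside (the knob runs from 55 to 90 mm).
- guard: White and grey guard round the wheel, fixed: base 20 mm high, 280 mm wide; 8 mm walls, 150 mm high, on three sides; open top, 260 x 260 mm inside; gate on the fourth side. Origin: on the bench under the wheel's centre. Own -x points out through the gate side; the gate's hinge is at own (-146, -135) mm, the shut gate runs from there along +y to a steel strike at (-154 +-12, +120) mm, 95 mm high.
- wheel_top (a point): Centre of the dark, flat, round wheel (170 mm across) inside the guard, on its upper face, 45 mm above the bench. The wheel does not turn.
- gate (a joint): Opening angle of the gate, rad: 0 nominally shut, grows as it opens (limit 1.4; anticlockwise from above). Blue panel in an aluminium frame, 250 mm from hinge axis to free edge, 12 mm thick, 22 to 147 mm above the bench, 0.6 kg, light on its hinge. Never push on it with over 15 N nor swing it faster than 2 rad/s. Its latched angle is anywhere from -0.05 to +0.05 (adjustable strike): to be felt.
- gate_push (a point): Where to push, square to the gate: centre of the orange pad (40 x 40 mm, 4 mm proud) on the gate's outer face, near its free edge; 195 mm from the hinge axis, 10 mm out from the gate's mid-plane, 120 mm above the bench; moves with the gate. Own -x points outward from the outer face, own y from hinge to free edge, z up.
- gate_hinge (a point): On the gate's hinge axis (upright, in the middle of the gate's thickness), 120 mm above the bench. Feel of the gate: the bolt meets the strike about 0.06 rad before the latched angle; the push at the pad rises to 6 to 11 N, falls off as the bolt rides over and snaps; then a rubber bumper pushes back, at the pad about 5 N per mm.
- bolt (a joint): How far the brass latch bolt in the gate's free edge is pushed in, in m: 0 is fully out (10 mm proud of the edge), 0.010 fully in. It is sprung outward (2 to 5 N) and bevelled at 45 degrees on its inner side, flat on its outer side. Its middle is 77 mm above the bench. When latched it reads about 0.
- bumper (a joint): How far the black rubber bumper on the strike bracket, behind the gate near its free edge and 75 mm above the bench, is pressed in by the gate, in m: 0 free, 0.008 at most. It springs the gate back outward; with the gate latched and let go it stays pressed in by 0.4 to 2.2 mm, with the gate unlatched it is free.
- jar: Bystander: glass underglaze jar with a blue label and black cap, 56 mm across, 85 mm high, loose. Origin: centre of its underside.
- bowl: Bystander: blue ceramic bowl, 110 mm across, 50 mm high, loose. Origin: centre of its underside.
- brush_pot: Bystander: terracotta pot, 68 mm across, 95 mm high, with brushes standing up to 180 mm, loose. Origin: centre of its underside.
Not all that is in view belongs to the job. Of the things shaped like the lid, the white one is meant.

How it is judged (in metres and radians):
On the way, in this order (a step that is already met when the one before it is completed fails the run):
1. the lid stands upright in the middle of the wheel (within 15 mm) and is let go (horizontal distance between lid and wheel_top below 0.015 m and z of lid in the frame of wheel_top between -0.005 and 0.005 m and angle between lid's own z axis and vertical below 0.1 rad and linear speed of lid below 0.02 m/s and contact force between the fingers and lid below 0.1 N), for 0.2 s.
2. the gate is shut with its bolt snapped out behind the strike (value of joint gate below 0.06 rad and value of joint bumper above 0.0003 m and value of joint bolt below 0.0025 m), for 0.2 s.
At the end, for the whole second after the job is handed in: The lid stands upright (within 0.1 rad) and at rest on the wheel, within 15 mm of its centre; the gate is shut and at rest (angle below 0.06 rad), its bolt out behind the strike (pushed in less than 2.5 mm) and holding the gate against the bumper (pressed in more than 0.3 mm) (all of step 2 and horizontal distance between lid and wheel_top below 0.015 m and z of lid in the frame of wheel_top between -0.005 and 0.005 m and angle between lid's own z axis and vertical below 0.1 rad and linear speed of lid below 0.02 m/s and velocity of joint gate between -0.05 and 0.05 rad/s); the robot touches nothing.
It fails at once if the robot pushes on the gate with more than 15 N (contact force between gate and the arm above 15 N or contact force between gate and the fingers above 15 N).
It fails at once if the gate is slammed: swung shut faster than 2 rad/s (velocity of joint gate below -2 rad/s).
It fails at once if the lid is mishandled: tipped over (more than 0.6 rad), banged on the wheel or guard (more than 40 N), or let fall (faster than 0.5 m/s within 30 mm above the wheel) (angle between lid's own z axis and vertical above 0.6 rad or contact force between lid and guard above 40 N or (horizontal distance between lid and wheel_top below 0.1 m and z of lid in the frame of wheel_top below 0.03 m and linear speed of lid above 0.5 m/s)).
It fails at once if the jar, bowl or brush pot is moved by more than 20 mm (distance of any of jar, bowl, brush_pot from where it was at the start of the episode above 0.02 m).
It also fails if it takes over 70 s, if anything falls off the work surface, if the arm or the gripper's body presses on something with over 40 N, if the wrist force passes 120 N, or if a joint passes its speed limit or range.

## Working session

There is one attempt and no reset: what is moved stays moved. The work goes in short steps, Python scripts to look and compute and a shell command to move; the robot and the scene stay as the last step left them, time stands still between calls to the robot, and variables do not carry over. Pictures are saved under pics/ and viewed, and the job is handed in when it is done.

```bash
mkdir -p pics; ls; python3 - <<'E'
from plant import ctrl
import cv2
o=ctrl.get_obs(); print(o)
for n in("side","top"):
    im=ctrl.snapshot(n); cv2.imwrite(f"pics/{n}0.png",im[:,:,::-1]); print(n,ctrl.camera_model(n))
    for t in("lid","guard","gate","gate_push","jar","bowl","brush_pot","bolt","wheel_top"):
        try: print(t,[(d["extent"],round(d["confidence"],2)) for d in ctrl.find_in(n,t)][:4])
        except Exception as e: print(t,e)
E
```

```text
pics
{'clock': 0.0, 'joint_pos': array([-5.31653233e+01,  2.05930405e+01,  6.33541489e-01, -2.01101071e-02,
       -7.01351719e+01, -1.65055388e+01]), 'qvel': array([-0.06433523,  0.05430689,  0.09629302,  0.09145875,  0.08640355,
        0.03439378]), 'tau': array([ 1.69911906e-03, -5.82723427e+01,  2.93065685e+01,  6.99705809e+00,
        7.11882240e-03, -1.90579881e-04]), 'tool_pos': array([ 0.2342943 , -0.63251357,  0.22560283]), 'orientation': array([-8.99912262e+01, -9.61411209e-02,  1.10322282e+02]), 'force': array([-0.38533673, -1.14474597, -0.13808123]), 'moment': array([ 0.04448862,  0.02408646, -0.02523857]), 'opening': 0.08763185357036496}
side {'fx': 508.2821733340301, 'fy': 508.2821733340301, 'cx': 326.62824947784753, 'cy': 202.08912007312816, 'origin': array([-0.29191065, -1.05390276,  0.8280894 ]), 'orientation': array([-119.76377034,   -1.25267177,  -37.9810132 ])}
lid [([268.5, 267.7, 39.8, 44.7], 0.76), ([248.2, 133.1, 122.1, 105.8], 0.64), ([332.6, 261.4, 39.6, 41.5], 0.6), ([289.2, 233.1, 35.6, 38.1], 0.57)]
guard [([245.5, 133.1, 120.0, 104.5], 0.9)]
gate [([335
[... 372 characters left out ...]
6.115269773758, 'cx': 319.02793399780273, 'cy': 194.25991084999205, 'origin': array([ 0.3536897 , -0.04876436,  1.35729328]), 'orientation': array([-173.24340038,    0.18362157,  -90.23172275])}
lid [([366.7, 263.1, 30.4, 29.9], 0.96), ([336.8, 225.8, 30.4, 27.8], 0.95)]
guard [([194.8, 118.5, 155.7, 102.9], 0.79), ([306.1, 134.0, 45.9, 68.3], 0.36)]
gate [([303.6, 133.5, 45.0, 66.9], 0.83)]
gate_push [([303.6, 134.7, 50.4, 67.0], 0.68)]
jar [([420.2, 148.1, 21.9, 21.5], 0.72), ([307.8, 133.2, 42.0, 68.3], 0.67)]
bowl [([417.6, 177.0, 36.4, 31.9], 0.94)]
brush_pot [([185.1, 255.8, 38.0, 19.9], 0.83), ([302.7, 131.7, 49.0, 70.2], 0.67)]
bolt []
wheel_top [([197.2, 121.0, 152.3, 101.4], 0.57)]
```

View pics/side0.png

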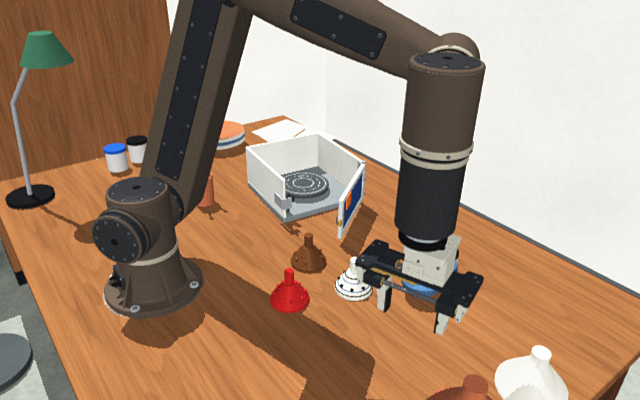

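View pics/top0.png

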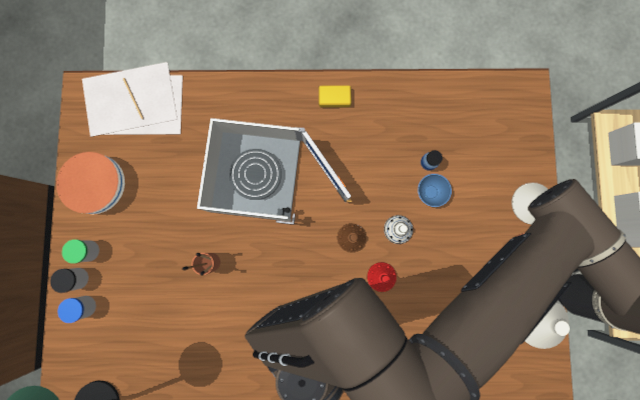

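```bash
cat > h.py <<'E'
import numpy as np, cv2
from scipy.spatial.transform import Rotation as R
from plant import ctrl
def ray(n,u,v):
    c=ctrl.camera_model(n); r=R.from_euler('xyz',c['orientation'],degrees=True).as_matrix()
    return np.array(c['origin']), r@np.array([(u-c['cx'])/c['fx'],(v-c['cy'])/c['fy'],1])
def at(n,u,v,z):
    o,d=ray(n,u,v); return o+d*(z-o[2])/d[2]
def proj(n,p):
    c=ctrl.camera_model(n); r=R.from_euler('xyz',c['orientation'],degrees=True).as_matrix()
    q=r.T@(np.array(p)-c['origin']); return q[0]/q[2]*c['fx']+c['cx'],q[1]/q[2]*c['fy']+c['cy']
def crop(src,dst,x,y,w,h,k):
    im=cv2.imread(src)[y:y+h,x:x+w]; cv2.imwrite(dst,cv2.resize(im,None,fx=k,fy=k,interpolation=cv2.INTER_CUBIC))
E
python3 - <<'E'
from h import *
crop('pics/top0.png','pics/c1.png',190,110,170,120,4.5)
crop('pics/top0.png','pics/c2.png',330,140,130,110,5)
crop('pics/side0.png','pics/c3.png',240,125,140,180,3)
print(at('top',400,229,.09),at('top',399,230,0), at('side',353,262,.09))
print('wheel',at('top',256,174,.045),at('side',305,183,.045))
print('hinge',at('top',302,130,.147),'edge',at('top',350,199,.147))
E
```

```text
[ 0.39397761 -0.29659988  0.09      ] [ 0.39353455 -0.31078276  0.        ] [ 0.38681078 -0.31498917  0.09      ]
wheel [0.57690639 0.16095426 0.045     ] [0.58472886 0.15764763 0.045     ]
hinge [0.69525463 0.0058185  0.147     ] edge [ 0.48238221 -0.1382042   0.147     ]
```

View pics/c1.png

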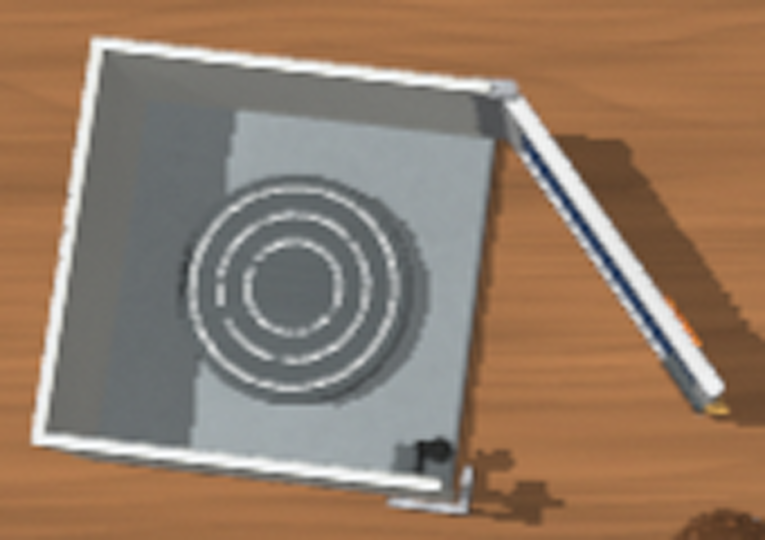

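View pics/c2.png

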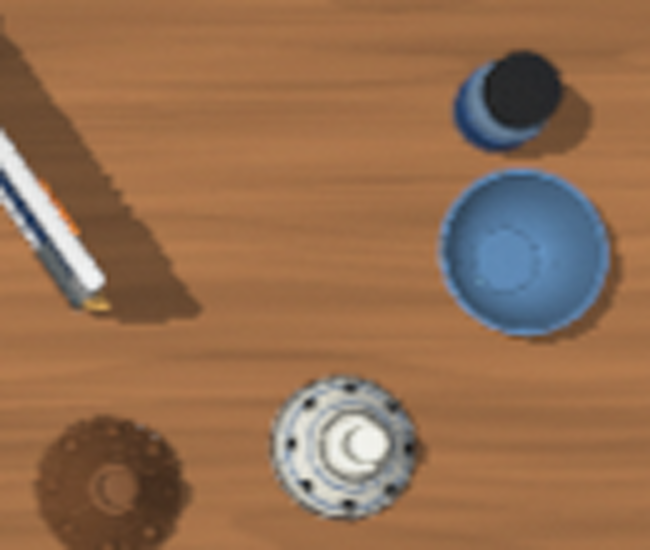

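View pics/c3.png

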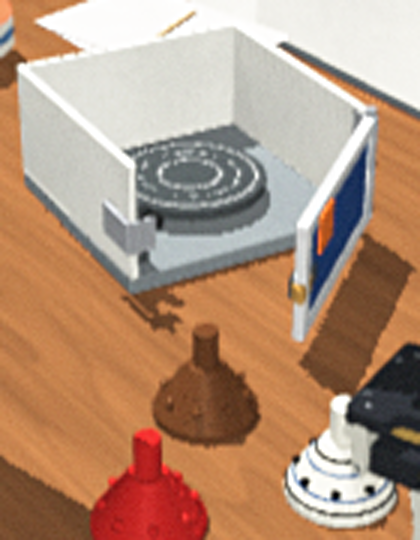

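```bash
python3 - <<'E'
from h import *
from scipy.optimize import least_squares
c1=lambda x,y:(190+x/4.5,110+y/4.5)
print('lid knob top',at('top',403.6,228.6,.09),'foot',at('top',398.8,229.4,.005),'side',at('side',353.3,257.3,.09))
obs=[((.138,-.138,.15),'top',c1(95,38)),((.138,.138,.15),'top',c1(35,442)),((0,0,.045),'top',c1(294,287)),((0,0,.045),'side',(240+190/3,125+174/3)),
 ((.138,.138,.15),'side',(240+20/3,125+65/3)),((.138,-.138,.15),'side',(240+235/3,125+28/3))]
def T(p,q):
    c,s=np.cos(p[2]),np.sin(p[2]); return np.array([p[0]+c*q[0]-s*q[1],p[1]+s*q[0]+c*q[1],q[2]])
f=lambda p:np.concatenate([np.array(proj(n,T(p,q)))-uv for q,n,uv in obs])
r=least_squares(f,[.58,.16,1.5]); p=r.x; print(p,np.degrees(p[2]),r.fun.round(1))
h=T(p,(-.146,-.135,.147)); print('hinge',h,proj('top',h),c1(510,92))
e=at('top',*c1(712,388),.147); print('edge',e,np.linalg.norm((e-h)[:2]))
d0=T((0,0,p[2]),(0,1,0)); d=e-h; print('angle',np.arctan2(d0[0]*d[1]-d0[1]*d[0],d0@d))
print('strike',T(p,(-.154,.12,.095)))
for n,w in(('jar',at('top',432,160,.085)),('bowl',at('top',435,191,.05)),('brown',at('top',351,238,.0))):print(n,w)
o=ctrl.get_obs(); print(R.from_euler('xyz',o['orientation'],degrees=True).as_matrix().round(3),o['tool_pos'])
E
```

```text
lid knob top [ 0.39517085 -0.30781966  0.09      ] foot [ 0.39537376 -0.30920849  0.005     ] side [ 0.400013   -0.30070147  0.09      ]
[0.5786635  0.16191496 1.45037925] 83.10060950712052 [ 0.6 -0.   0.4 -0.6  0.4 -0.3 -0.6  0.  -1.   0.3 -0.2 -2.2]
hinge [0.69514747 0.00075515 0.147     ] (np.float64(303.6551416117737), np.float64(130.02615739909317)) (303.3333333333333, 130.44444444444446)
edge [ 0.49078135 -0.13298367  0.147     ] 0.24423673973274287
angle 0.6998848187505656
strike [0.44103301 0.02344528 0.095     ]
jar [ 0.61268506 -0.40541119  0.085     ]
bowl [ 0.51756535 -0.42118274  0.05      ]
brown [ 0.36770921 -0.15069311  0.        ]
[[-0.347 -0.    -0.938]
 [ 0.938 -0.    -0.347]
 [-0.    -1.     0.   ]] [ 0.23445802 -0.63295539  0.22658833]
```

```bash
python3 -m crank '[[[-1,40,0,-42,0],[-1,80,0,-85,0],[-1,120,0,-128,0],[-1,160,0,-170,0],[-1,200,0,-212,0],[-1,235,0,-248,0],[-1,250,0,-264,0],[-1,250,0,-264,0],[-1,250,0,-264,0]]]'
python3 - <<'E'
from h import *
for n in("side","top"):
    cv2.imwrite(f"pics/{n}1.png",ctrl.snapshot(n)[:,:,::-1])
crop('pics/side1.png','pics/c4.png',260,170,200,150,4)
crop('pics/top1.png','pics/c5.png',300,150,160,120,4)
print(ctrl.get_obs()['force'])
E
```

```text
clock: 2.12
tool_pos: [0.3951, -0.3071, 0.2267]
orientation: [-90.0, 0.0, 110.3]
force: [-1.6, -0.9, 0.2]
opening: 0.0878
[-0.0190842   0.32291728  0.45892869]
```

View pics/c4.png

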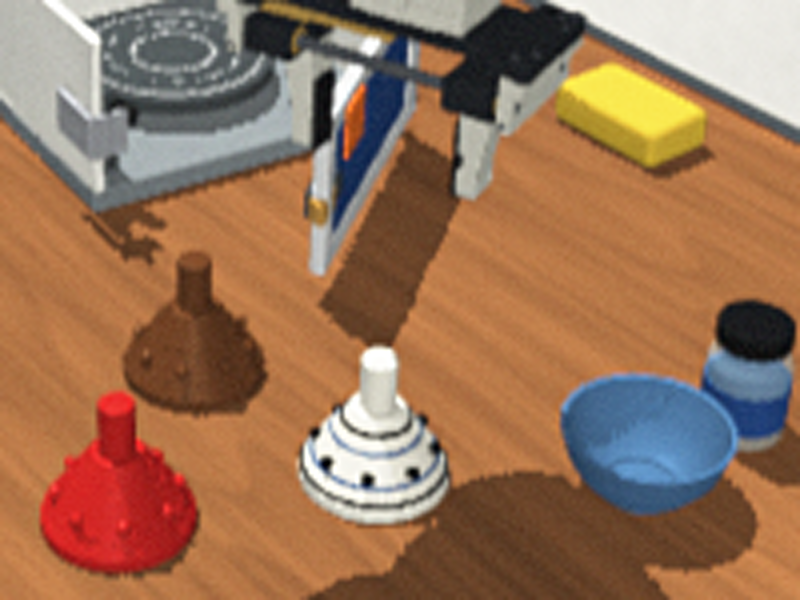

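View pics/c5.png

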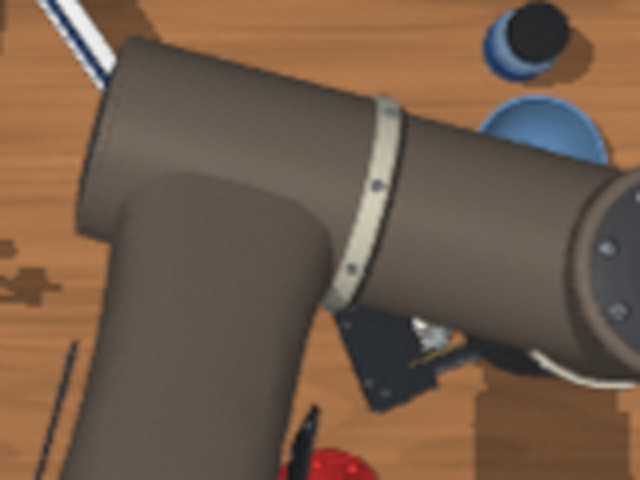

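```bash
python3 - <<'E'
from h import *
print(at('side',260+379/4,170+356/4,.09), at('side',260+374/4,170+478/4,.006))
p=np.array([.396,-.3065])
for z in(.09,.055,0): print(z,(np.array(proj('side',[*p,z]))-[260,170])*4)
E
```

```text
[ 0.3982853  -0.30818044  0.09      ] [ 0.38993012 -0.31942343  0.006     ]
0.09 [374.38399434 355.99707838]
0.055 [371.66968891 401.74642465]
0 [367.55195543 471.15041014]
```

```bash
python3 -m crank '[[[-1,-1,30,-1,0],[-1,-1,70,-1,0],[-1,-1,110,-1,0],[-1,-1,145,-1,0],[-1,-1,160,-1,0],[-1,-1,166,-1,0],[-1,-1,166,-1,0],[-1,-1,166,-1,0]]]'
python3 -m crank '[[[1,0,0,0,0],[1,0,0,0,0],[1,0,0,0,0],[1,0,0,0,0],[1,0,0,0,0],[1,0,0,0,0],[1,0,0,0,0],[1,0,0,0,0],[1,0,0,0,0]]]'
```

```text
clock: 3.22
tool_pos: [0.3972, -0.3077, 0.0617]
orientation: [-90.1, 0.1, 110.3]
force: [0.9, -0.1, 0.5]
opening: 0.088
clock: 4.35
tool_pos: [0.3965, -0.3074, 0.0605]
orientation: [-90.0, -0.0, 110.3]
force: [0.9, -0.0, -2.4]
opening: 0.0227
```

Gripped on the 23 mm knob. Lift and check.

```bash
python3 -m crank '[[[1,0,-10,0,0],[1,0,-30,0,0],[1,0,-65,0,0],[1,0,-105,0,0],[1,0,-145,0,0],[1,0,-180,0,0],[1,0,-205,0,0],[1,0,-215,0,0],[1,0,-215,0,0],[1,0,-215,0,0]]]'
python3 - <<'E'
from h import *
for n in("side",):
    cv2.imwrite(f"pics/{n}2.png",ctrl.snapshot(n)[:,:,::-1])
crop('pics/side2.png','pics/c6.png',260,120,200,150,4)
o=ctrl.get_obs();p=o['tool_pos'];print(o['force'],p,o['orientation'])
M=R.from_euler('xyz',o['orientation'],degrees=True).as_matrix()
print('to wheel',M.T@(np.array([.5787,.1619,p[2]])-p)*1000)
print(proj('side',[.3965,-.3075,p[2]-.059]))
E
```

```text
clock: 5.6
tool_pos: [0.3958, -0.307, 0.2743]
orientation: [-89.9, -0.1, 110.3]
force: [-0.0, -0.6, -2.8]
opening: 0.0225
[ 0.75287553 -1.0427133  -2.7546941 ] [ 0.39587309 -0.3070817   0.27427254] [-8.99073113e+01 -9.22314888e-02  1.10321658e+02]
to wheel [ 3.76296743e+02  6.49037561e-02 -3.34320614e+02]
(np.float64(356.6315403174056), np.float64(215.42738728923746))
```

View pics/c6.png

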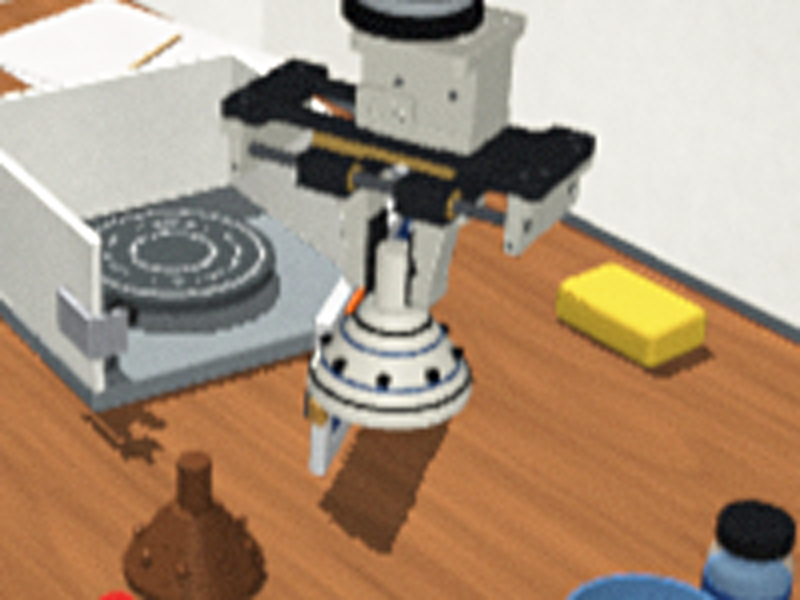

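```bash
python3 -m crank '[[[1,15,0,-13,0],[1,45,0,-40,0],[1,85,0,-76,0],[1,130,0,-116,0],[1,175,0,-155,0],[1,220,0,-195,0],[1,265,0,-235,0],[1,305,0,-271,0],[1,340,0,-302,0],[1,365,0,-324,0],[1,376,0,-334,0],[1,376,0,-334,0]]]'
python3 -m crank '[[[1,0,0,0,0],[1,0,0,0,0],[1,0,0,0,0]]]'
python3 - <<'E'
from h import *
for n in("side","top"):
    cv2.imwrite(f"pics/{n}3.png",ctrl.snapshot(n)[:,:,::-1])
crop('pics/side3.png','pics/c7.png',200,70,200,150,4)
o=ctrl.get_obs();p=o['tool_pos'];print(o['force'],p,o['orientation'])
M=R.from_euler('xyz',o['orientation'],degrees=True).as_matrix()
print('to wheel',M.T@(np.array([.5787,.1619,p[2]])-p)*1000)
E
```

```text
clock: 7.15
tool_pos: [0.5789, 0.1616, 0.2743]
orientation: [-89.9, 0.0, 110.4]
force: [0.1, 0.0, -2.0]
opening: 0.0226
clock: 7.52
tool_pos: [0.5789, 0.1605, 0.2759]
orientation: [-90.0, -0.0, 110.3]
force: [-0.3, -0.2, -2.5]
opening: 0.0222
[ 0.84075494  0.25895411 -1.80451649] [0.57899293 0.16080769 0.27585428] [-9.00273902e+01 -7.42802007e-03  1.10298607e+02]
to wheel [ 1.12609887e+00  1.95806054e-04 -1.04204131e-01]
```

View pics/c7.png

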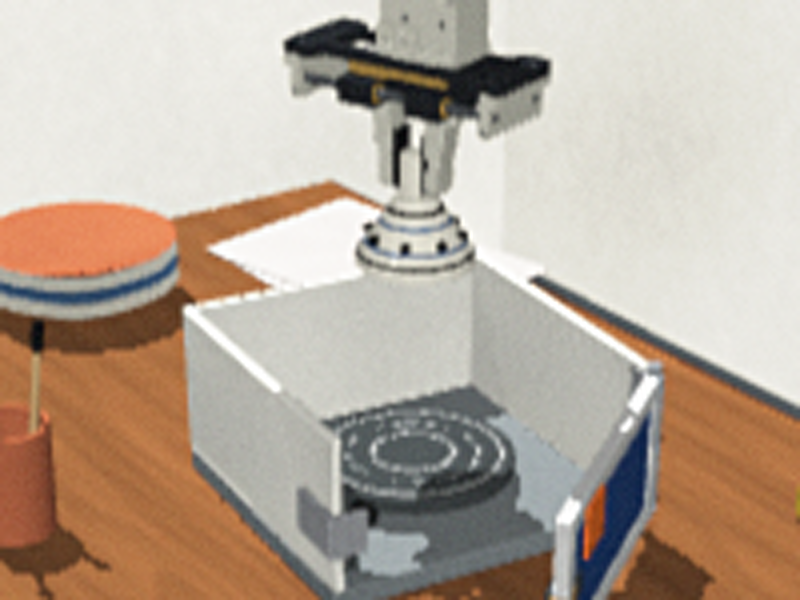

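View pics/top3.png

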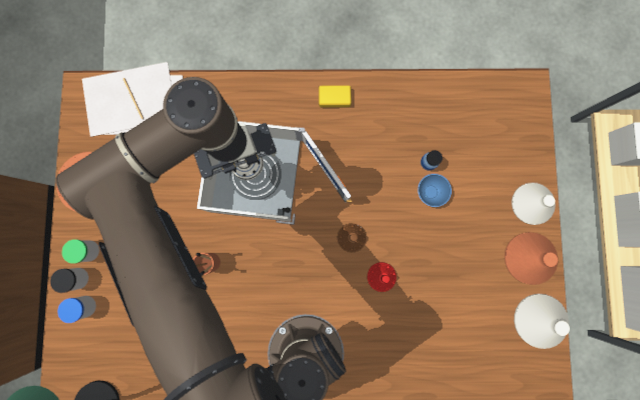

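```bash
python3 -m crank '[[[1,1,15,0,0],[1,1,40,0,0],[1,1,70,0,0],[1,1,100,0,0],[1,1,125,0,0],[1,1,145,0,0],[1,1,157,0,0],[1,1,162,0,0],[1,1,162,0,0],[1,1,162,0,0]]]'
python3 - <<'E'
from h import *
cv2.imwrite("pics/side4.png",ctrl.snapshot('side')[:,:,::-1])
crop('pics/side4.png','pics/c8.png',230,100,150,110,5)
o=ctrl.get_obs();p=o['tool_pos'];print(o['force'],p,o['joint_pos'])
E
```

```text
clock: 8.88
tool_pos: [0.5791, 0.1624, 0.1143]
orientation: [-90.1, -0.0, 110.3]
force: [0.1, 1.4, -3.2]
opening: 0.0225
[-6.94801128e-04  1.98885238e-02 -2.04902767e+00] [0.57911001 0.16240133 0.11435315] [ 3.42669281e+01  1.90480380e+01 -1.73496223e+01  1.03900346e-02
 -5.35249349e+01 -1.03936817e+02]
```

View pics/c8.png

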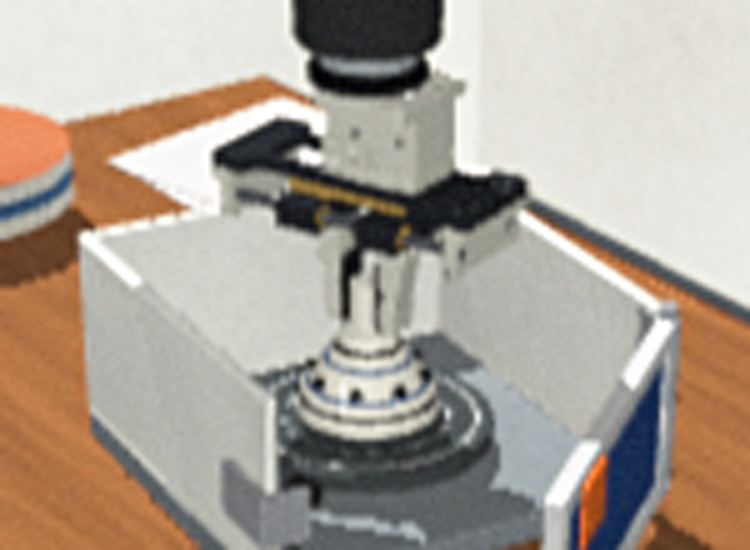

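```bash
python3 -m crank '[[[1,0,2,0,0],[1,0,4,0,0],[1,0,6,0,0],[1,0,6,0,0]]]'
python3 -m crank '[[[1,0,1,0,0],[1,0,1,0,0]]]'
python3 -m crank '[[[1,0,1,0,0],[1,0,1,0,0]]]'
```

```text
clock: 9.43
tool_pos: [0.5786, 0.1621, 0.1073]
orientation: [-90.0, 0.0, 110.3]
force: [0.8, -0.5, -2.4]
opening: 0.0225
clock: 9.68
tool_pos: [0.5786, 0.1621, 0.1065]
orientation: [-90.0, 0.0, 110.3]
force: [0.3, 0.5, -2.2]
opening: 0.022
clock: 9.93
tool_pos: [0.5787, 0.1621, 0.1055]
orientation: [-90.0, -0.0, 110.3]
force: [0.4, 0.3, -2.8]
opening: 0.0224
```

```bash
python3 -m crank '[[[1,0,1,0,0],[1,0,1,0,0]]]'
python3 -m crank '[[[1,0,0,0,0]]]'
```

```text
clock: 10.18
tool_pos: [0.5787, 0.1621, 0.1055]
orientation: [-90.0, 0.0, 110.3]
force: [-2.7, -0.3, 5.6]
opening: 0.0228
clock: 10.3
tool_pos: [0.5787, 0.1621, 0.1055]
orientation: [-90.0, 0.0, 110.3]
force: [-2.9, -0.4, 5.2]
opening: 0.0223
```

```bash
python3 -m crank '[[[0.4,0,0,0,0],[0.2,0,0,0,0],[-0.2,0,0,0,0],[-0.6,0,0,0,0],[-1,0,0,0,0],[-1,0,0,0,0],[-1,0,0,0,0],[-1,0,0,0,0]]]'
python3 -m crank '[[[-1,0,-8,0,0],[-1,0,-25,0,0],[-1,0,-55,0,0],[-1,0,-90,0,0],[-1,0,-125,0,0],[-1,0,-150,0,0],[-1,0,-160,0,0],[-1,0,-160,0,0]]]'
python3 - <<'E'
from h import *
for n in("side","top"):
    cv2.imwrite(f"pics/{n}5.png",ctrl.snapshot(n)[:,:,::-1])
crop('pics/side5.png','pics/c9.png',230,100,150,110,5)
crop('pics/top5.png','pics/c10.png',190,110,170,120,4.5)
o=ctrl.get_obs();p=o['tool_pos'];print(o['force'],p,o['joint_pos'])
for z in(.135,.045):print(z,(np.array(proj('side',[.5787,.1619,z]))-[230,100])*5)
E
```

```text
clock: 11.3
tool_pos: [0.5787, 0.1621, 0.1046]
orientation: [-90.0, -0.0, 110.3]
force: [-0.7, 1.6, -0.1]
opening: 0.0862
clock: 12.3
tool_pos: [0.5788, 0.1623, 0.2653]
orientation: [-90.1, -0.0, 110.3]
force: [0.7, 0.4, 0.1]
opening: 0.0878
[ 0.14140139 -0.2632227  -0.23988372] [0.57815792 0.16199935 0.26362243] [ 3.42656157e+01  1.23919107e+01 -5.78736900e+00 -2.57938358e-02
 -7.18984758e+01 -1.03938697e+02]
0.135 [363.66338764 291.41908485]
0.045 [363.86307796 415.03526056]
```

View pics/c9.png

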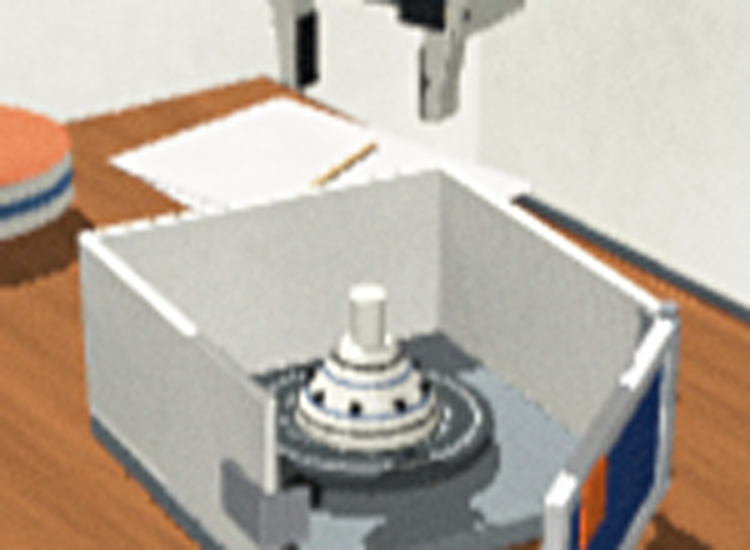

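View pics/c10.png

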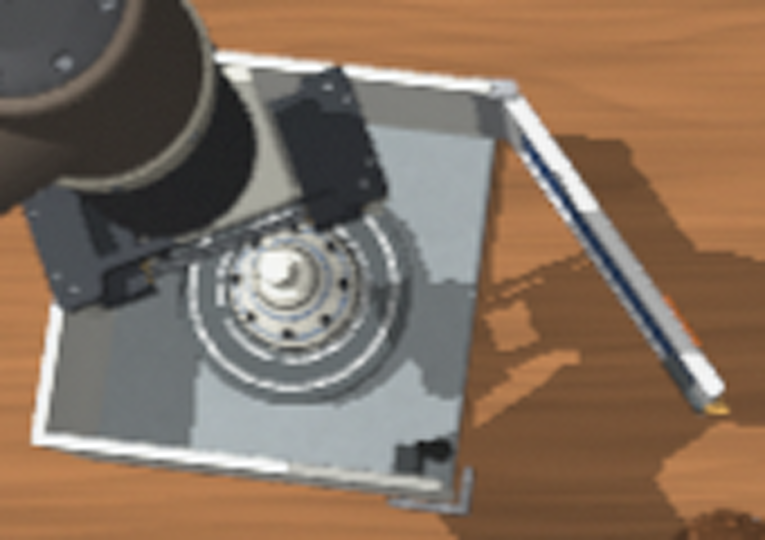

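```bash
cat >> h.py <<'E'
G=np.array([.5787,.1619,1.4504]); 
def T(q,p=G):
    c,s=np.cos(p[2]),np.sin(p[2]); return np.array([p[0]+c*q[0]-s*q[1],p[1]+s*q[0]+c*q[1]])
H=T((-.146,-.135))
def tool_for(th,back):
    n=np.array([np.cos(G[2]+th),np.sin(G[2]+th)]); d=np.array([-n[1],n[0]])
    return H+.195*d-(.010+.0095+back)*n, np.degrees(G[2]+th)+90
def cmd(th,back,z=.106):
    o=ctrl.get_obs();M=R.from_euler('xyz',o['orientation'],degrees=True).as_matrix()
    xy,yaw=tool_for(th,back); cur=o['orientation'][2]
    s=M.T@(np.array([*xy,z])-o['tool_pos'])*1000
    return s.round(1),round(float(-np.radians((yaw-cur+180)%360-180)),4)
E
python3 - <<'E'
from h import *
print(H,tool_for(.7,.06),cmd(.7,.06,.264))
E
```

```text
[0.69518732 0.00074261] (array([ 0.57557631, -0.17257345]), np.float64(213.20884426493222)) (array([-3.129e+02, -2.000e-01,  1.186e+02]), -1.7958)
```

```bash
python3 -m crank '[[[1,-15,-5,6,-0.1],[1,-45,-5,17,-0.26],[1,-78,-5,30,-0.43],[1,-112,-5,42,-0.6],[1,-146,-5,55,-0.77],[1,-180,-5,68,-0.94],[1,-215,-5,81,-1.11],[1,-250,-5,95,-1.28],[1,-280,-5,106,-1.45],[1,-300,-5,114,-1.62],[1,-313,-5,119,-1.74],[1,-313,-5,119,-1.796]]]'
python3 -m crank '[[[1,0,0,0,0],[1,0,0,0,0],[1,0,0,0,0]]]'
python3 - <<'E'
from h import *
for n in("side","top"):
    cv2.imwrite(f"pics/{n}6.png",ctrl.snapshot(n)[:,:,::-1])
crop('pics/side6.png','pics/c11.png',240,80,200,150,4)
print(cmd(.7,.06),ctrl.get_obs()['joint_pos'])
E
```

```text
clock: 13.9
tool_pos: [0.5751, -0.1737, 0.2678]
orientation: [-90.1, -0.1, -146.7]
force: [-0.4, 0.7, 0.2]
opening: 0.0004
clock: 14.28
tool_pos: [0.5758, -0.1724, 0.2693]
orientation: [-90.0, -0.0, -146.8]
force: [-0.3, 0.1, 0.4]
opening: 0.0006
(array([  0.3, 163.5,  -0. ]), 0.0003) [ 1.93293384e+00  1.22375715e+01 -5.23165442e+00 -3.14255030e-03
 -7.25344133e+01  3.12930333e+01]
```

View pics/c11.png

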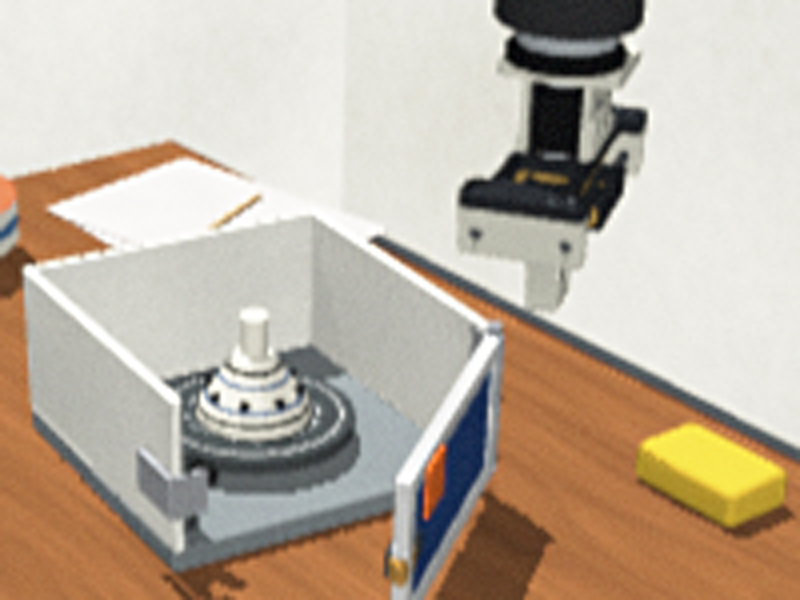

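View pics/top6.png

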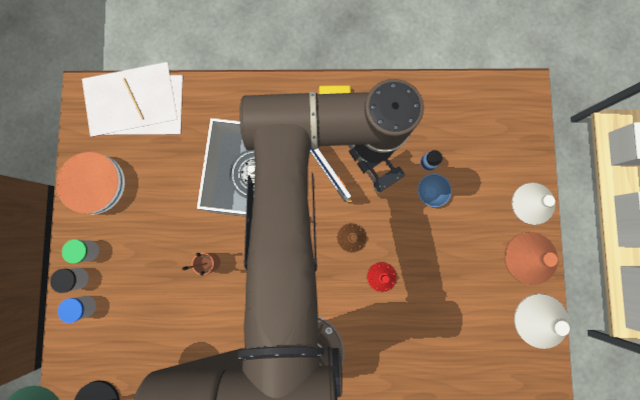

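```bash
python3 -m crank '[[[1,0,15,0,0],[1,0,45,0,0],[1,0,80,0,0],[1,0,115,0,0],[1,0,145,0,0],[1,0,158,0,0],[1,0,162,0,0],[1,0,162,0,0],[1,0,162,0,0]]]'
python3 - <<'E'
from h import *
for n in("side","top"):
    cv2.imwrite(f"pics/{n}7.png",ctrl.snapshot(n)[:,:,::-1])
crop('pics/side7.png','pics/c12.png',240,80,200,150,4)
crop('pics/top7.png','pics/c13.png',290,110,160,120,4)
print(cmd(.7,.0),ctrl.get_obs()['force'])
E
```

```text
clock: 15.5
tool_pos: [0.5766, -0.1727, 0.1087]
orientation: [-89.9, 0.1, -146.8]
force: [-0.4, 0.2, 0.0]
opening: 0.0003
(array([  0.6,   2.4, -60.5]), 0.0005) [-0.14173997  0.16972748  0.23359508]
```

View pics/c12.png

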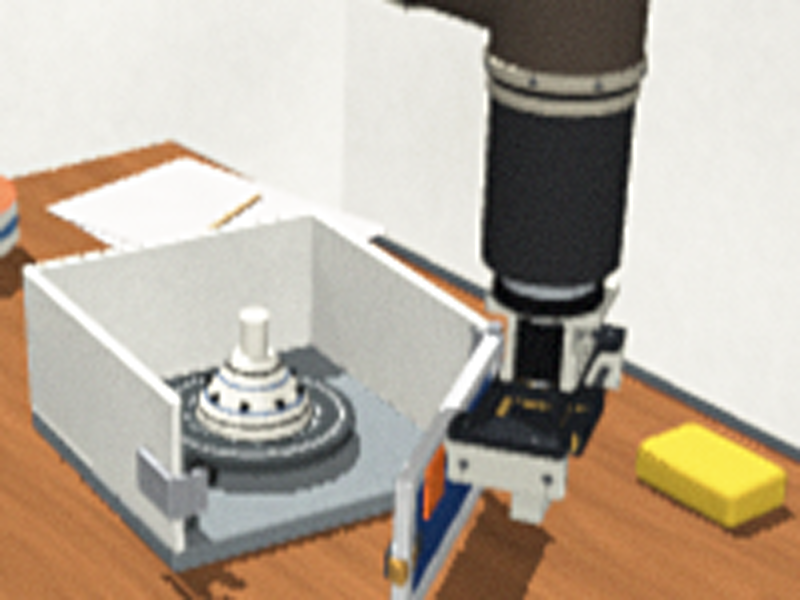

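View pics/c13.png

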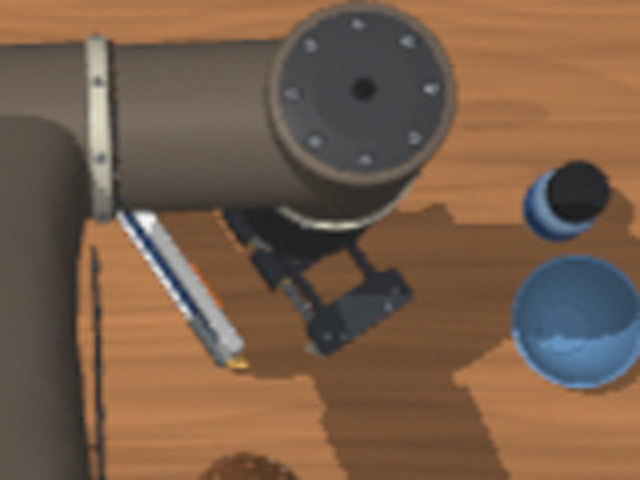

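```bash
python3 -m crank '[[[1,0,1,-8,0],[1,0,2,-18,0],[1,0,2,-28,0],[1,0,2,-38,0],[1,0,2,-44,0],[1,0,2,-44,0]]]'
python3 -m crank '[[[1,0,0,-3,0],[1,0,0,-6,0],[1,0,0,-6,0]]]'
python3 -m crank '[[[1,0,0,-2,0],[1,0,0,-4,0],[1,0,0,-4,0]]]'
python3 -m crank '[[[1,0,0,-2,0],[1,0,0,-4,0],[1,0,0,-4,0]]]'
```

```text
clock: 16.35
tool_pos: [0.5517, -0.1355, 0.1058]
orientation: [-90.0, 0.0, -146.7]
force: [0.6, -0.8, 0.7]
opening: 0.0003
clock: 16.73
tool_pos: [0.5483, -0.1308, 0.1055]
orientation: [-90.0, -0.0, -146.8]
force: [0.4, -0.5, -0.6]
opening: 0.0006
clock: 17.1
tool_pos: [0.5462, -0.1274, 0.1056]
orientation: [-90.0, 0.0, -146.8]
force: [-0.0, 0.1, 0.2]
opening: 0.0003
clock: 17.48
tool_pos: [0.544, -0.124, 0.1056]
orientation: [-90.0, 0.0, -146.8]
force: [-0.4, -1.2, 0.1]
opening: 0.0006
```

```bash
python3 - <<'E'
from h import *
cv2.imwrite("pics/side8.png",ctrl.snapshot('side')[:,:,::-1])
crop('pics/side8.png','pics/c14.png',290,130,130,100,6)
for t in np.arange(.68,.19,-.04): print(round(t,2),cmd(t,0))
E
```

```text
0.68 (array([ 0.5, -0.4, -6.1]), 0.0205)
0.64 (array([  0.9,  -0.4, -13.9]), 0.0605)
0.6 (array([  1.1,  -0.4, -21.7]), 0.1005)
0.56 (array([  0.9,  -0.4, -29.6]), 0.1405)
0.52 (array([  0.5,  -0.4, -37.4]), 0.1805)
0.48 (array([ -0.3,  -0.4, -45.2]), 0.2205)
0.44 (array([ -1.4,  -0.4, -52.9]), 0.2605)
0.4 (array([ -2.8,  -0.4, -60.6]), 0.3005)
0.36 (array([ -4.6,  -0.4, -68.3]), 0.3405)
0.32 (array([ -6.6,  -0.4, -75.9]), 0.3805)
0.28 (array([ -8.9,  -0.4, -83.4]), 0.4205)
0.24 (array([-11.5,  -0.4, -90.7]), 0.4605)
0.2 (array([-14.4,  -0.4, -98. ]), 0.5005)
```

View pics/c14.png

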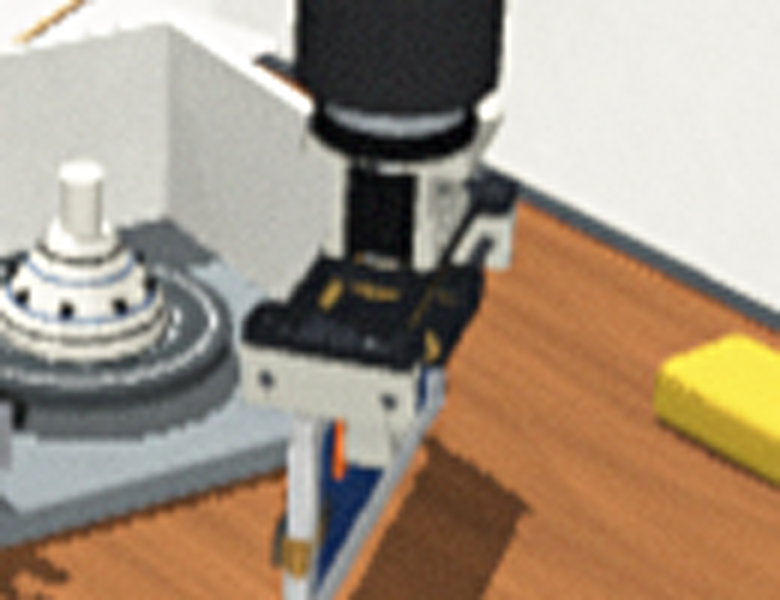

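```bash
python3 -m crank '[[[1,0.5,0,-3,0.01],[1,0.5,0,-6,0.02],[1,0.7,0,-10,0.04],[1,1,0,-14,0.06],[1,1,0,-18,0.08],[1,1,0,-22,0.10],[1,1,0,-22,0.10]]]'
python3 -m crank '[[[1,0,0,-4,0.02],[1,-0.2,0,-8,0.04],[1,-0.3,0,-12,0.06],[1,-0.4,0,-16,0.08],[1,-0.4,0,-16,0.08]]]'
python3 - <<'E'
from h import *
cv2.imwrite("pics/side9.png",ctrl.snapshot('side')[:,:,::-1])
crop('pics/side9.png','pics/c15.png',290,130,130,100,6)
for t in np.arange(.50,.15,-.04): print(round(t,2),cmd(t,0))
E
```

```text
clock: 18.4
tool_pos: [0.5311, -0.106, 0.1056]
orientation: [-90.0, 0.0, -152.5]
force: [0.4, -0.2, -0.6]
opening: 0.0004
clock: 19.02
tool_pos: [0.5241, -0.0916, 0.1056]
orientation: [-90.0, 0.0, -157.1]
force: [-1.3, 0.2, 0.7]
opening: 0.0002
0.5 (array([ 1.8, -0.4, -3.1]), 0.0208)
0.46 (array([  2.3,  -0.4, -10.9]), 0.0608)
0.42 (array([  2.4,  -0.4, -18.7]), 0.1008)
0.38 (array([  2.3,  -0.4, -26.6]), 0.1408)
0.34 (array([  1.8,  -0.4, -34.4]), 0.1808)
0.3 (array([  1. ,  -0.4, -42.2]), 0.2208)
0.26 (array([ -0.1,  -0.4, -49.9]), 0.2608)
0.22 (array([ -1.5,  -0.4, -57.6]), 0.3008)
0.18 (array([ -3.2,  -0.4, -65.3]), 0.3408)
```

View pics/c15.png

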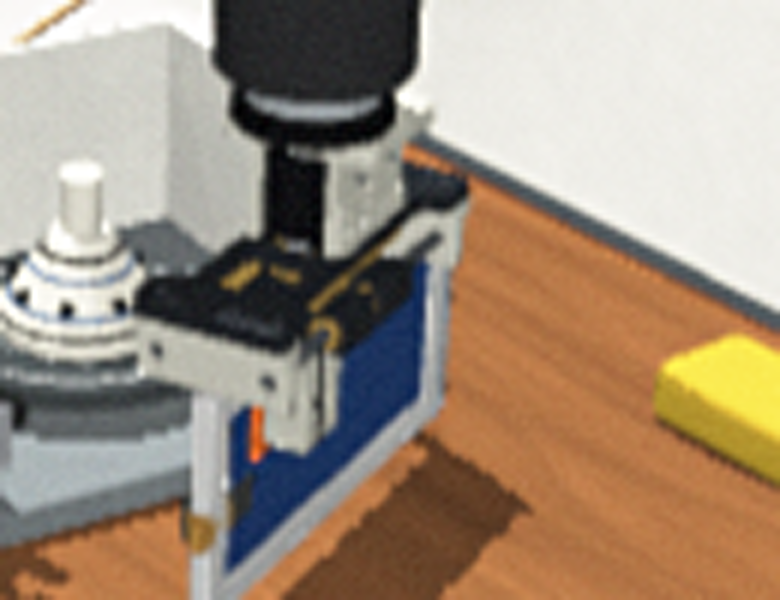

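```bash
python3 -m crank '[[[1,1,0,-3,0.02],[1,2,0,-7,0.04],[1,3,0,-11,0.06],[1,4,0,-15,0.08],[1,4,0,-19,0.10],[1,4,0,-23,0.12],[1,4,0,-27,0.14],[1,4,0,-31,0.16],[1,4,0,-34,0.18],[1,4,0,-34,0.18]]]'
python3 - <<'E'
from h import *
for n in("side","top"):
    cv2.imwrite(f"pics/{n}10.png",ctrl.snapshot(n)[:,:,::-1])
crop('pics/side10.png','pics/c16.png',270,130,130,100,6)
crop('pics/top10.png','pics/c17.png',230,110,160,120,4.5)
for t in np.arange(.34,.05,-.04): print(round(t,2),cmd(t,0))
E
```

```text
clock: 20.32
tool_pos: [0.5071, -0.0619, 0.1056]
orientation: [-90.0, 0.0, -167.4]
force: [0.7, 0.3, -0.1]
opening: 0.0004
0.34 (array([-2.1, -0.4, -0.9]), 0.0007)
0.3 (array([-1.5, -0.4, -8.7]), 0.0407)
0.26 (array([ -1.2,  -0.4, -16.6]), 0.0807)
0.22 (array([ -1.2,  -0.4, -24.4]), 0.1207)
0.18 (array([ -1.5,  -0.4, -32.2]), 0.1607)
0.14 (array([ -2.2,  -0.4, -40. ]), 0.2007)
0.1 (array([ -3.1,  -0.4, -47.8]), 0.2407)
0.06 (array([ -4.4,  -0.4, -55.6]), 0.2807)
```

View pics/c16.png

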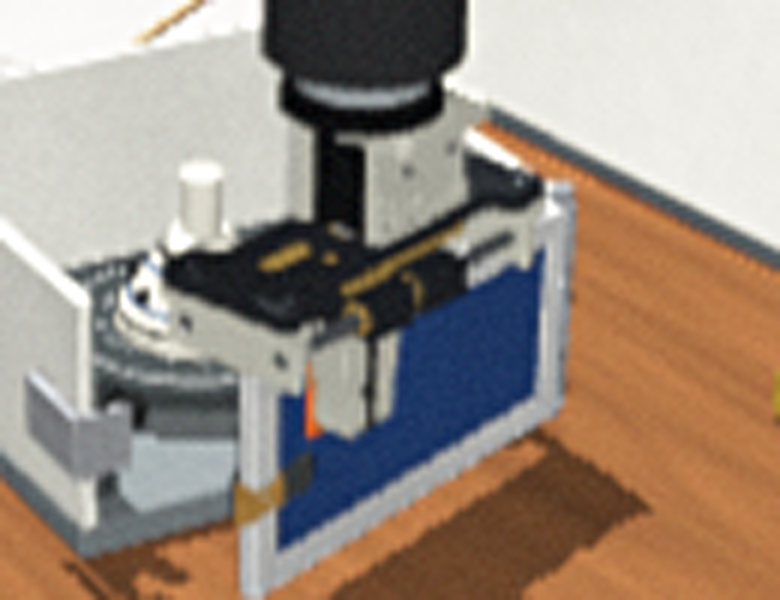

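View pics/c17.png

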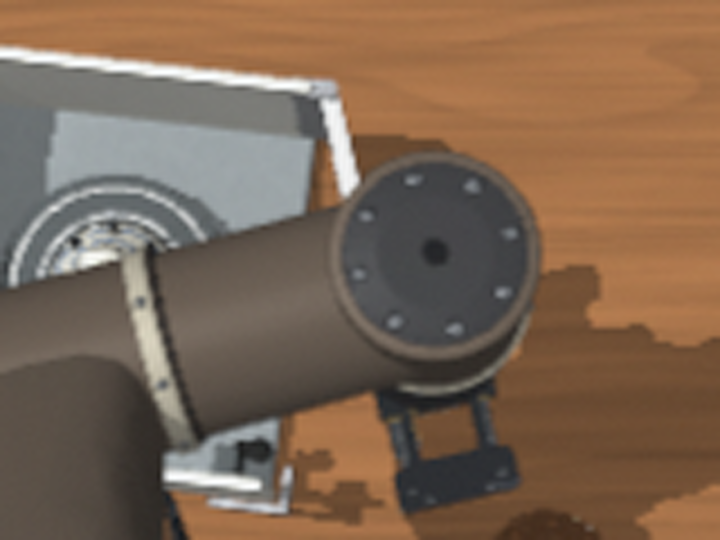

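```bash
python3 -m crank '[[[1,0,0,-4,0.02],[1,0,0,-8,0.04],[1,0,0,-12,0.06],[1,0,0,-16,0.08],[1,0,0,-20,0.10],[1,0,0,-24,0.12],[1,0,0,-28,0.14],[1,0,0,-32,0.16],[1,0,0,-35,0.18],[1,0,0,-38,0.19],[1,0,0,-40,0.20],[1,0,0,-40,0.20]]]'
python3 - <<'E'
from h import *
for t in np.arange(.14,-.05,-.02): print(round(t,2),cmd(t,0))
for i in range(4): print(ctrl.get_obs()['force'])
E
```

```text
clock: 21.92
tool_pos: [0.4984, -0.023, 0.1056]
orientation: [-90.0, -0.0, -178.9]
force: [-1.0, 0.2, -0.6]
opening: 0.0008
0.14 (array([-2.2, -0.4, -0.4]), 0.0005)
0.12 (array([-1.8, -0.4, -4.3]), 0.0205)
0.1 (array([-1.6, -0.4, -8.2]), 0.0405)
0.08 (array([ -1.4,  -0.4, -12.1]), 0.0605)
0.06 (array([ -1.2,  -0.4, -16. ]), 0.0805)
0.04 (array([ -1.2,  -0.4, -19.9]), 0.1005)
0.02 (array([ -1.3,  -0.4, -23.9]), 0.1205)
0.0 (array([ -1.4,  -0.4, -27.8]), 0.1405)
-0.02 (array([ -1.6,  -0.4, -31.7]), 0.1605)
-0.04 (array([ -1.8,  -0.4, -35.6]), 0.1805)
[-0.99019005  0.19713734 -0.59361274]
[-0.99019005  0.19713734 -0.59361274]
[-0.99019005  0.19713734 -0.59361274]
[-0.99019005  0.19713734 -0.59361274]
```

Now gentle steps: 2 mm / 0.01 rad per row, read force each short call.

```bash
for i in 1; do :; done
python3 -m crank '[[[1,0,0,-2,0.01],[1,0,0,-4,0.02],[1,0,0,-4,0.02]]]'
python3 -m crank '[[[1,0,0,-2,0.01],[1,0,0,-2,0.01]]]'
python3 -m crank '[[[1,0,0,-2,0.01],[1,0,0,-2,0.01]]]'
python3 -m crank '[[[1,0,0,-1.5,0.008],[1,0,0,-1.5,0.008]]]'
```

```text
clock: 22.3
tool_pos: [0.4984, -0.019, 0.1056]
orientation: [-90.0, 0.0, 180.0]
force: [0.4, 0.0, 0.2]
opening: 0.0003
clock: 22.55
tool_pos: [0.4984, -0.017, 0.1055]
orientation: [-90.0, 0.0, 179.4]
force: [-0.4, 0.3, 0.3]
opening: 0.0003
clock: 22.8
tool_pos: [0.4985, -0.015, 0.1056]
orientation: [-90.0, 0.0, 178.8]
force: [-0.4, -0.7, -0.1]
opening: 0.0006
clock: 23.05
tool_pos: [0.4985, -0.0135, 0.1056]
orientation: [-90.0, 0.0, 178.4]
force: [-0.2, 0.3, -0.1]
opening: 0.0006
```

```bash

python3 -m crank '[[[1,0,0,-1.5,0.008],[1,0,0,-1.5,0.008]]]'
python3 -m crank '[[[1,0,0,-1.5,0.008],[1,0,0,-1.5,0.008]]]'
```

```text
clock: 23.3
tool_pos: [0.4985, -0.012, 0.1056]
orientation: [-90.0, 0.0, 177.9]
force: [0.4, 0.3, -0.9]
opening: -0.0001
clock: 23.55
tool_pos: [0.4986, -0.0106, 0.1056]
orientation: [-90.0, 0.0, 177.5]
force: [1.5, 1.1, -0.3]
opening: 0.0004
```

```bash

python3 -m crank '[[[1,0,0,-1.5,0.008],[1,0,0,-1.5,0.008]]]'
python3 -m crank '[[[1,0,0,-1,0.005],[1,0,0,-1,0.005]]]'
python3 -m crank '[[[1,0,0,-1,0.005],[1,0,0,-1,0.005]]]'
python3 -m crank '[[[1,0,0,-1,0.005],[1,0,0,-1,0.005]]]'
```

```text
clock: 23.8
tool_pos: [0.4987, -0.009, 0.1056]
orientation: [-90.0, 0.0, 177.0]
force: [0.1, -0.4, -0.2]
opening: 0.0006
clock: 24.05
tool_pos: [0.4987, -0.0081, 0.1056]
orientation: [-90.0, 0.0, 176.7]
force: [-0.4, -0.8, 0.4]
opening: 0.0004
clock: 24.3
tool_pos: [0.4987, -0.0071, 0.1056]
orientation: [-90.0, 0.0, 176.4]
force: [0.1, -0.1, 0.1]
opening: 0.0006
clock: 24.55
tool_pos: [0.4988, -0.0061, 0.1056]
orientation: [-90.0, 0.0, 176.2]
force: [-0.8, 0.3, 0.9]
opening: 0.0005
```

```bash

python3 - <<'E'
from h import *
for n in("side","top"):
    cv2.imwrite(f"pics/{n}11.png",ctrl.snapshot(n)[:,:,::-1])
crop('pics/side11.png','pics/c18.png',260,130,110,85,7)
E
```

```text
(no output)
```

View pics/c18.png

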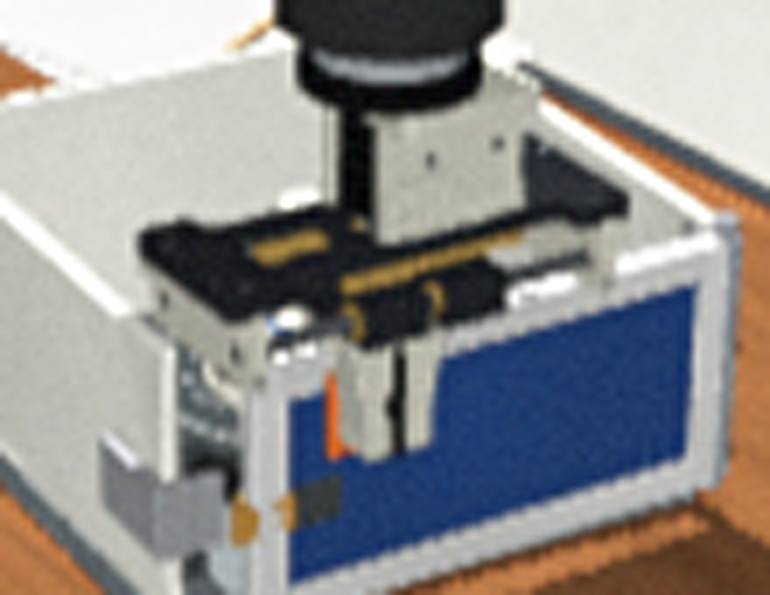

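```bash

python3 -m crank '[[[1,0,0,-1,0.005],[1,0,0,-1,0.005]]]'
python3 -m crank '[[[1,0,0,-1,0.005],[1,0,0,-1,0.005]]]'
python3 -m crank '[[[1,0,0,-1,0.005],[1,0,0,-1,0.005]]]'
```

```text
clock: 24.9
tool_pos: [0.4989, -0.0051, 0.1055]
orientation: [-90.0, 0.0, 175.9]
force: [-1.2, 0.4, 0.6]
opening: 0.0008
clock: 25.15
tool_pos: [0.499, -0.0041, 0.1056]
orientation: [-90.0, 0.0, 175.6]
force: [0.2, 0.4, -0.6]
opening: 0.0007
clock: 25.4
tool_pos: [0.499, -0.0031, 0.1056]
orientation: [-90.0, 0.0, 175.3]
force: [-0.2, -0.5, 0.2]
opening: 0.0004
```

```bash

python3 -m crank '[[[1,0,0,-1,0.005],[1,0,0,-1,0.005]]]'
python3 -m crank '[[[1,0,0,-1,0.005],[1,0,0,-1,0.005]]]'
```

```text
clock: 25.65
tool_pos: [0.4991, -0.0021, 0.1056]
orientation: [-90.0, 0.0, 175.0]
force: [0.6, 0.6, -0.3]
opening: 0.0001
clock: 25.9
tool_pos: [0.4992, -0.0011, 0.1056]
orientation: [-90.0, 0.0, 174.7]
force: [0.3, 1.0, -0.1]
opening: 0.0005
```

```bash

python3 -m crank '[[[1,0,0,-1,0.005],[1,0,0,-1,0.005]]]'
python3 -m crank '[[[1,0,0,-1,0.005],[1,0,0,-1,0.005]]]'
```

```text
clock: 26.15
tool_pos: [0.4993, -0.0001, 0.1056]
orientation: [-90.0, 0.0, 174.4]
force: [-1.3, 1.0, -0.5]
opening: 0.0005
clock: 26.4
tool_pos: [0.4993, 0.0007, 0.1056]
orientation: [-90.0, -0.0, 174.2]
force: [0.1, -1.2, 1.8]
opening: 0.0003
```

```bash

python3 -m crank '[[[1,0,0,-1,0.005],[1,0,0,-1,0.005]]]'
python3 - <<'E'
from h import *
for n in("side","top"):
    cv2.imwrite(f"pics/{n}12.png",ctrl.snapshot(n)[:,:,::-1])
crop('pics/side12.png','pics/c19.png',260,130,110,85,7)
for t in (.04,.02,0,-.02,-.04): print(t,cmd(t,0))
E
```

```text
clock: 26.65
tool_pos: [0.4992, 0.0015, 0.1055]
orientation: [-90.0, -0.0, 173.9]
force: [0.8, -3.5, 1.1]
opening: 0.0005
0.04 (array([-0.5, -0.5,  4.6]), -0.0266)
0.02 (array([-0. , -0.5,  0.7]), -0.0066)
0 (array([ 0.3, -0.5, -3.2]), 0.0134)
-0.02 (array([ 0.6, -0.5, -7.1]), 0.0334)
-0.04 (array([  0.9,  -0.5, -11. ]), 0.0534)
```

View pics/c19.png

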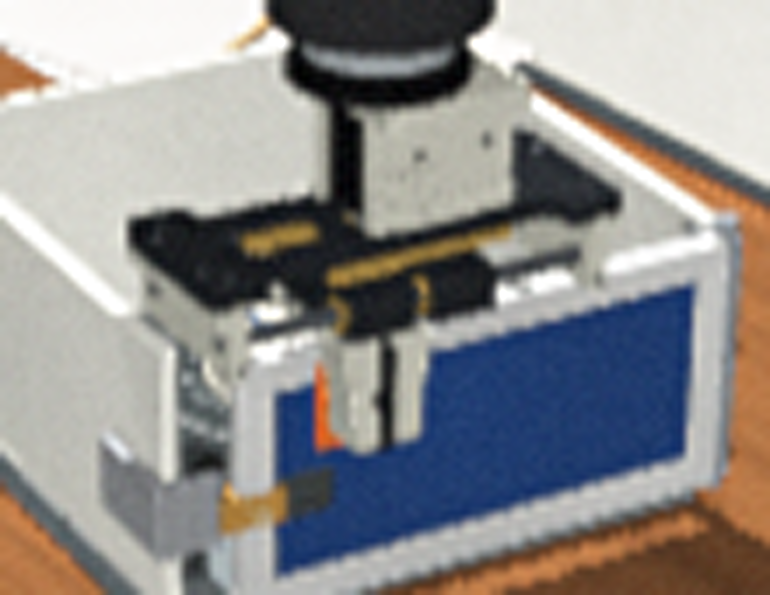

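```bash

python3 -m crank '[[[1,0,0,-1,0.005],[1,0,0,-1,0.005]]]'
python3 -m crank '[[[1,0,0,-1,0.005],[1,0,0,-1,0.005]]]'
```

```text
clock: 27.0
tool_pos: [0.4993, 0.0027, 0.1055]
orientation: [-90.0, -0.0, 173.6]
force: [-2.0, -4.0, 1.9]
opening: 0.0009
clock: 27.25
tool_pos: [0.4993, 0.0037, 0.1055]
orientation: [-90.0, -0.0, 173.3]
force: [-2.4, -4.4, 3.0]
opening: 0.0006
```

```bash

python3 -m crank '[[[1,0,0,-1,0.005],[1,0,0,-1,0.005]]]'
```

```text
clock: 27.5
tool_pos: [0.4993, 0.0045, 0.1055]
orientation: [-90.0, -0.0, 173.0]
force: [-2.1, -5.0, 3.1]
opening: 0.0006
```

```bash

python3 -m crank '[[[1,0,0,-1,0.005],[1,0,0,-1,0.005]]]'
```

```text
clock: 27.75
tool_pos: [0.4993, 0.0055, 0.1055]
orientation: [-90.0, -0.1, 172.7]
force: [-3.1, -5.2, 3.2]
opening: 0.0003
```

```bash

python3 -m crank '[[[1,0,0,-1,0.005],[1,0,0,-1,0.005]]]'
python3 -m crank '[[[1,0,0,-1,0.005],[1,0,0,-1,0.005]]]'
```

```text
clock: 28.0
tool_pos: [0.5001, 0.0072, 0.1054]
orientation: [-90.0, 0.0, 172.4]
force: [-1.3, 0.3, 0.1]
opening: 0.0008
clock: 28.25
tool_pos: [0.5006, 0.0082, 0.1056]
orientation: [-90.0, 0.0, 172.2]
force: [0.4, 0.9, 0.5]
opening: 0.0002
```

```bash

python3 -m crank '[[[1,0,0,-1,0.005],[1,0,0,-1,0.005]]]'
```

```text
clock: 28.5
tool_pos: [0.5006, 0.0091, 0.1057]
orientation: [-90.0, 0.0, 171.9]
force: [-0.2, -0.5, -0.1]
opening: 0.0001
```

```bash

python3 -m crank '[[[1,0,0,-1,0.005],[1,0,0,-1,0.005]]]'
```

```text
clock: 28.75
tool_pos: [0.5006, 0.0099, 0.1056]
orientation: [-90.0, 0.0, 171.6]
force: [-0.5, -0.0, -0.5]
opening: 0.0004
```

```bash

python3 -m crank '[[[1,0,0,-1,0],[1,0,0,-1,0]]]'
python3 - <<'E'
from h import *
for n in("side","top"):
    cv2.imwrite(f"pics/{n}13.png",ctrl.snapshot(n)[:,:,::-1])
crop('pics/side13.png','pics/c20.png',260,130,110,85,7)
print(ctrl.get_obs()['force'])
E
```

```text
clock: 29.0
tool_pos: [0.5007, 0.0109, 0.1056]
orientation: [-90.0, 0.0, 171.6]
force: [-0.5, -0.2, 0.0]
opening: 0.0004
[ 0.23162432  0.54326117 -0.32666263]
```

View pics/c20.png

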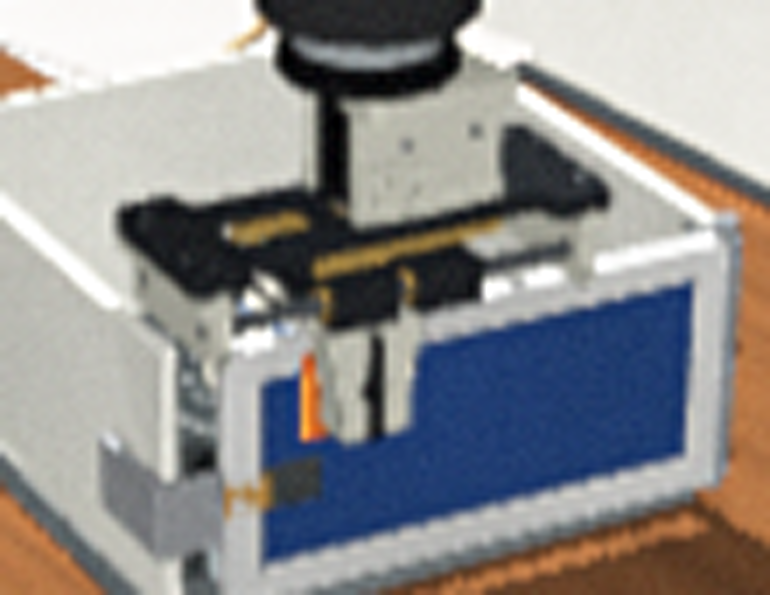

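```bash

python3 -m crank '[[[1,0,0,-1,0],[1,0,0,-1,0]]]'
python3 -m crank '[[[1,0,0,-1,0],[1,0,0,-1,0]]]'
```

```text
clock: 29.35
tool_pos: [0.5007, 0.0115, 0.1056]
orientation: [-90.0, -0.0, 171.6]
force: [0.3, -1.8, -0.0]
opening: 0.0002
clock: 29.6
tool_pos: [0.5007, 0.0122, 0.1056]
orientation: [-89.9, -0.0, 171.6]
force: [0.2, -4.8, 0.4]
opening: 0.0005
```

```bash

python3 -m crank '[[[1,0,0,-1,0],[1,0,0,-1,0]]]'
```

```text
clock: 29.85
tool_pos: [0.5007, 0.0126, 0.1056]
orientation: [-89.9, -0.0, 171.6]
force: [1.8, -7.8, 0.7]
opening: 0.0005
```

```bash

python3 -m crank '[[[1,0,0,-0.7,0],[1,0,0,-0.7,0]]]'
```

```text
clock: 30.1
tool_pos: [0.5008, 0.013, 0.1056]
orientation: [-89.9, -0.0, 171.6]
force: [1.0, -9.1, 0.9]
opening: 0.0006
```

```bash

python3 -m crank '[[[1,0,0,1,0],[1,0,0,2,0],[1,0,0,4,0],[1,0,0,7,0],[1,0,0,14,0],[1,0,0,24,0],[1,0,0,38,0],[1,0,0,50,0],[1,0,0,60,0],[1,0,0,60,0]]]'
python3 - <<'E'
from h import *
for n in("side","top"):
    cv2.imwrite(f"pics/{n}14.png",ctrl.snapshot(n)[:,:,::-1])
crop('pics/side14.png','pics/c21.png',260,130,110,85,7)
print(ctrl.get_obs()['force'])
E
```

```text
clock: 31.35
tool_pos: [0.4922, -0.0458, 0.1056]
orientation: [-90.0, -0.0, 171.5]
force: [-0.7, 0.8, -0.5]
opening: 0.0005
[-0.41330434 -0.76269368  0.88684459]
```

View pics/c21.png

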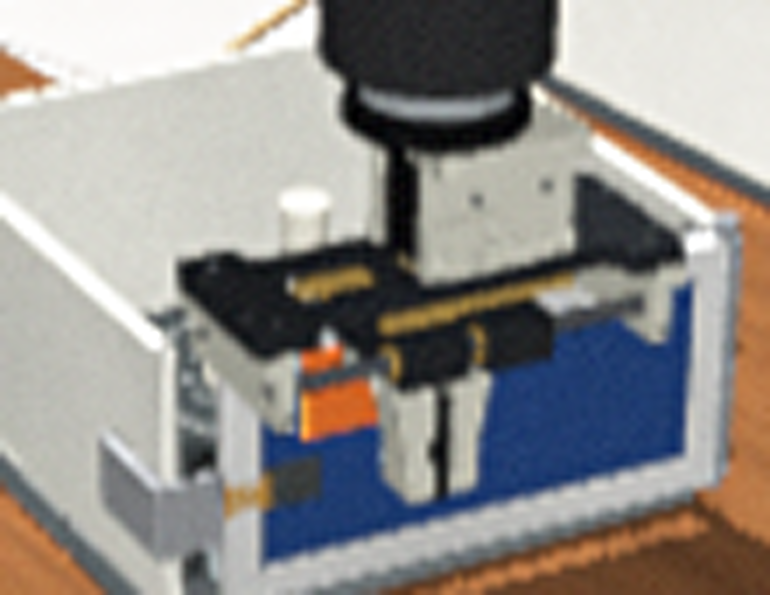

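```bash

python3 -m crank '[[[1,0,-10,20,0],[1,0,-40,40,0],[1,0,-80,60,0],[1,0,-120,75,0],[1,0,-150,80,0],[1,0,-160,80,0],[1,0,-160,80,0],[1,0,-160,80,0],[1,0,-160,80,0]]]'
python3 - <<'E'
from h import *
for n in("side","top"):
    cv2.imwrite(f"pics/{n}15.png",ctrl.snapshot(n)[:,:,::-1])
crop('pics/side15.png','pics/c22.png',230,120,140,110,5)
crop('pics/top15.png','pics/c23.png',180,100,170,130,4.5)
print(ctrl.get_obs()['force'],(np.array(proj('side',[.5787,.1619,.135]))-[230,120])*5)
for th in(-.05,0,.05):
    n=np.array([np.cos(G[2]+th),np.sin(G[2]+th)]); d=np.array([-n[1],n[0]])
    print(th,(np.array(proj('side',[*(H+.25*d-.006*n),.147]))-[230,120])*5,(np.array(proj('side',[*(H+.25*d-.006*n),.022]))-[230,120])*5)
E
```

```text
clock: 32.58
tool_pos: [0.4802, -0.1238, 0.2644]
orientation: [-90.0, -0.1, 171.6]
force: [-0.4, 0.1, -0.6]
opening: 0.0006
[-0.12479301  0.24119521  0.27826959] [363.66338764 191.41908485]
-0.05 [305.60823648 301.30973263] [308.24896024 484.63232843]
0 [315.63415895 310.03333556] [317.88469743 494.10738879]
0.05 [326.73623991 318.61350696] [328.54765427 503.41793145]
```

View pics/c22.png

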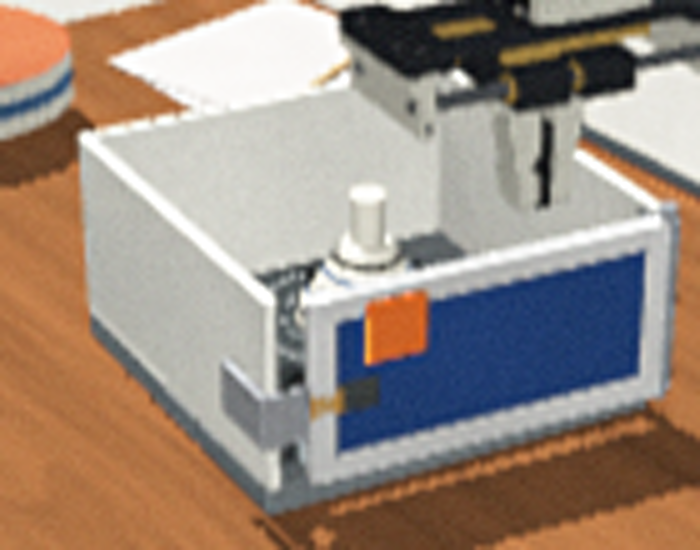

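View pics/c23.png

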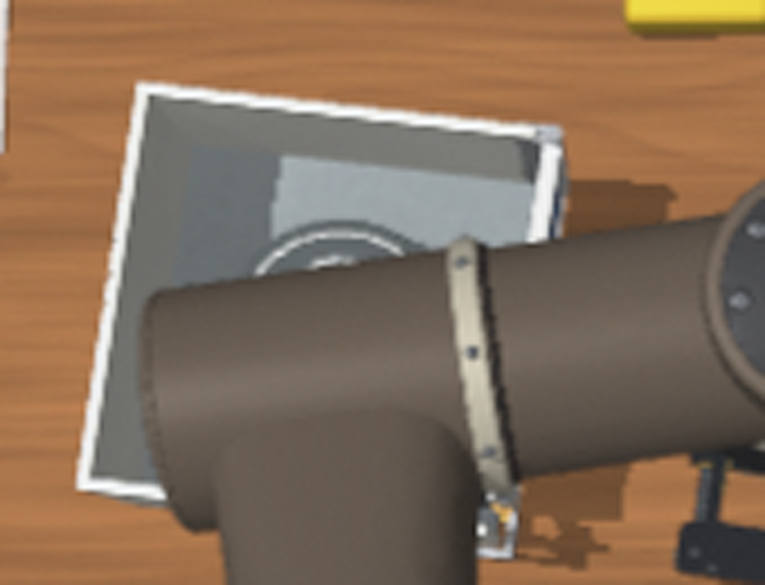

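```bash

python3 -m crank '[[[1,0,0,30,0],[1,0,0,70,0],[1,0,0,110,0],[1,0,0,150,0],[1,0,0,190,0],[1,0,0,220,0],[1,0,0,230,0],[1,0,0,230,0],[1,0,0,230,0],[1,0,0,230,0]]]'
python3 - <<'E'
from h import *
for n in("side","top"):
    cv2.imwrite(f"pics/{n}16.png",ctrl.snapshot(n)[:,:,::-1])
crop('pics/top16.png','pics/c24.png',190,110,130,120,6)
a=cv2.imread('pics/side15.png').astype(int)[175:225,270:365];b=cv2.imread('pics/side16.png').astype(int)[175:225,270:365]
print(np.abs(a-b).mean(),cv2.phaseCorrelate(a.mean(2),b.mean(2)))
print('bystanders')
for t in("jar","bowl","brush_pot"): print(t,[(d["extent"],round(d["confidence"],2)) for d in ctrl.find_in('top',t)][:2])
print(ctrl.get_obs()['qvel'])
E
```

```text
clock: 33.92
tool_pos: [0.4472, -0.3508, 0.2658]
orientation: [-90.0, 0.0, 171.6]
force: [-0.5, 0.5, -0.4]
opening: 0.0004
4.3818245614035085 ((0.09013999332309197, 0.09195373812293894), 0.9376109090509048)
bystanders
jar []
bowl [([418.9, 192.7, 10.1, 11.3], 0.54)]
brush_pot [([186.0, 253.9, 37.5, 21.5], 0.81), ([290.8, 130.7, 19.2, 84.5], 0.33)]
[-0.30173944  0.11299814 -0.0648482   0.04583988 -0.06820455 -0.04939074]
```

View pics/c24.png

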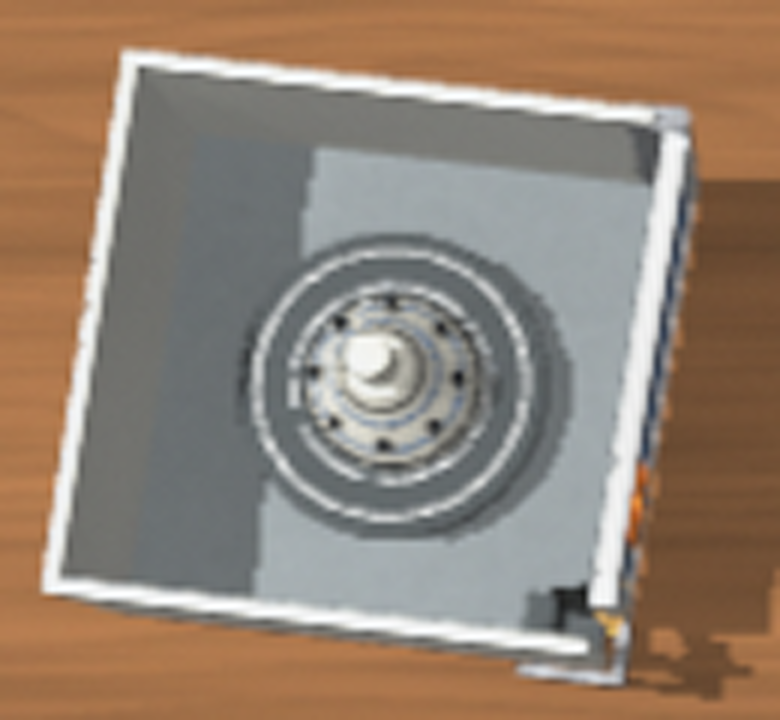

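```bash
python3 - <<'E'
from plant import ctrl
print(ctrl.close_job())
E
```

```text
the job is handed in; nothing more can be done
None
```

The lid is on the wheel and the gate is latched shut. I handed the job in at about 34 s of the 70 s allowed; it gave no verdict.

**Lid:** I gripped it by the knob, carried it over the wall and lowered it in small steps until the wrist felt the wheel (about 8 N). Then I let go. The last top picture shows it upright and centred on the wheel's rings, and the side picture agrees.

**Gate:** I pushed at the orange pad in steps of 1–4 mm.
- **Latch:** the push rose to about 6–7 N, then fell to nothing as the bolt rode over. The rubber bumper then pushed back at about 5 N/mm.
- **Highest force:** about 9 N, read at the end of each short move, so any brief peak in between was not seen.
- **After letting go:** the bolt shows behind the strike lip. The gate shifted by less than 0.15 pixel between two side pictures taken about 1.3 s apart. Its angle in the picture is about -0.04 rad, inside the stated range. I could not read the bolt and bumper values directly.

**Bystanders:** the arm covered the jar and most of the bowl in the last top picture, so I could not re-measure them there. No move went near either one. The brush pot was found within 2 pixels of where it started.

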